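# Push the mug basket up the sloping drainer until it catches

## Task

The basket of washed mugs has been left on the worktop below the sloping drainer. Push it, without lifting it, up between the drainer's side rails and gently press it against the sprung rubber buffer at the top until the orange spring catch snaps up behind it, then leave it there with both mugs still standing in it and the jar and the tin beside the work undisturbed.

Things in the scene. Friction and masses are not known exactly. Their poses are not given: they have to be found in the camera images.
- drainer: Grey plastic sloping drainer, fixed. Origin: middle of the ramp's lower edge (the toe), on the worktop; +x horizontal, up the ramp. The ramp starts level with the worktop at the toe (no step) and rises at 7 degrees (0.122 rad) for 245 mm. The lane between the side rails is 200 mm wide; the rails stand 26 mm above the ramp.
- mouth (a point): Middle of the lane's flared mouth, 10 mm before the toe, on the worktop; axes as the drainer's. Here the rails are about 250 mm apart; they narrow to 200 mm at 60 mm up from the toe and stay parallel from there on.
- lane_top (a point): Point on the ramp's surface, on its middle line, 183 mm up the slope from the toe. A steel end stop with a black rubber buffer (130 mm wide, 18 mm high, its middle 18 mm above the ramp) is clamped across the lane: the buffer's free face is 0 to 25 mm uphill of this point. The setting differs each time and is not reported: feel for it (or look).
- basket_centre (a point): Centre of the white plastic basket, 22.5 mm above its flat underside: an open box 134 mm long (x), 192 wide (y), 45 high, walls 4 mm. Its +x end goes up first; push on the flat outside of its -x wall. It starts on the worktop before the toe, up to 0.15 rad askew and 16 mm off the lane's middle line. With the mugs 0.75 to 1.05 kg; it takes some 4 to 12 N to slide.
- buffer (a joint): How far the rubber buffer is pressed in, m: 0 free, 0.011 at the end of its travel. Its spring takes 2.4 N to start and 1.2 N more per mm. The catch is free to snap up once it is pressed in 0.004 to 0.005 (7 to 9 N, on top of what slides the basket); with the basket home it stays pressed in about 0.004. At 10 to 14 N over the sliding force the catch is surely passed.
- catch (a joint): Angle by which the orange spring catch is pressed down, rad: 0 standing up, about 0.2 flat. A tongue 40 mm long, 32 wide on the ramp's middle line, hinged at its downhill end; its uphill end stands 8 mm high, 130 mm downhill of the free buffer's face (it is set with the end stop). The basket rides over it; it springs up by itself behind the basket's lower edge.
- mug_a: White squat mug standing upside down in the basket, 81 mm across, 112 mm with its handle, 68 mm high, 0.23 kg; origin at the middle of its underside (bounding box); loose.
- mug_b: A second such mug, beside the first in the basket; loose.
- coffee_jar: Glass coffee jar with a red lid, 81 mm across and 163 mm high, at the robot's right; origin under its middle. Leave alone.
- tin: Round food tin, 76 mm across, 58 mm high, on the robot's side of the drainer; origin under its middle. Leave alone.

How it is judged:
By the outcome, as a careful person would: the job done as asked, in the order asked, and still so for the second after the job is handed in, with the robot touching nothing.
It also fails if it takes over 67 s, if anything falls off the work surface, if the arm or the gripper's body presses on something with over 40 N, if the wrist force passes 120 N, or if a joint passes its speed limit or range.

## Robot

A 6-joint arm with a two-finger parallel gripper is mounted at the origin on a cart in front of the work surface, level with it; the furniture and walls round the work are solid. World frame = base frame: x ahead of the robot, y to its left, z up, the work surface at z = 0. Lengths are in m, angles in rad, forces in N, time in s.
With the tool pointing down it reaches from about 0.225 to 0.875 m from the base axis. Payload 3.4 kg.
Tool frame: the origin (TCP) lies at the very end of the fingers, on their centre line; the grasp point (between the pads) lies 19 mm behind it (manip.pinch_z is the distance from the TCP to the grasp point, in m); z points along the fingers, y is the line along which they close (so a half turn about z gives the same grasp; the last joint's range is limited). The gripper opens to 85 mm and grips with 20 to 120 N. Pads are 22 mm wide; open, the fingers measure 114 mm over their backs; the gripper's body (76 mm by 85 mm) begins 54 mm behind the grasp point. The pads swing forward as they close: fully open they stand 13 mm farther back than shut.
Start: joints at [1.11, 0.276, 1.505, -0, 1.361, -0.121], TCP at [0.192, 0.542, 0.231] pointing down, gripper open.
Joint ranges: [-2.89, 2.89], [-0.75, 2.08], [0.22, 2.7], [-1.18, 4.32], [0.11, 2.71], [-2.7, 2.7]. Speed limits (rad/s): [2.57, 2.57, 3.14, 3.14, 3.14, 3.14].

## Interface

Orientations are given as a unit quaternion [w, x, y, z].
In Python, from rig import manip gives the robot as it stands. The module is installed in compiled form; this text tells all that it offers.
- The arm moves only by the shell command python3 -m jog 'ROWS' [FORCE]. ROWS is JSON, a list of rows, each an object of numbers: "dx", "dy", "dz": the shift along the tool's x, y, z each as a share of 25 cm, from -1 to 1; "ax", "ay", "az": the turn, a rotation vector about the tool's x, y, z each as a share of 90 degrees, from -1 to 1; "grip": the opening, from -1 (shut) to 1 (fully open), so that 0 is half open. A call has 1 to 5 rows; each row is the pose to reach, as a shift and turn from the pose commanded when the call began, along the tool's axes at that moment; what a row does not reach only later rows make up. A row lasts 1/12 s, in which the tool goes at most 41.7 mm and 7.16 degrees, less where a joint would pass 70% of its speed; a pose out of reach is approached as far as the arm can. A call with a number of a shift or a turn outside -1 to 1 is refused whole. A call with a gripper value outside its range is refused whole. The fingers move at their own pace and stop on an object; FORCE is the grip in N (left out, the last holds). Time passes only in rows, so rows that repeat a pose let the fingers close. It gives the time, the measured TCP pose, the force, the opening and the grip force at its end, in the units of the state.
- manip.get_state(): the state, without advancing time (a new reading comes with each control period).
- manip.get_image(name): name is "scene" or "top" or "wrist"; returns a dict with "img" (384x512x3 uint8, red, green, blue), "mtx" (3x3 intrinsics, pixels), "world_to_cam" (4x4, takes a point from world to camera coordinates); the wrist camera has in their place "T_tool_cam" (4x4, takes a point from camera to tool coordinates, whose origin is the TCP and whose axes are the flange's). Camera axes: x right, y down, z forward; pixel columns grow to the right and rows downward; lengths in m; the calibration is good to about 2 mm. A picture is of the moment at which its call begins: read the wrist's pose just before it. There is no depth.
- manip.sign_off(): hands the job in; it is judged then, once.
The state is a dict: "clock": time; "qpos": joint angles; "qd": joint speeds; "effort": joint torques, N m; "position": TCP position; "ee_rot": TCP orientation; "contact_force": force on the tool from outside, world axes, zero at the start; "moment": the same for the moment, N m; "width": finger opening in m; "gripper_force": force on a finger pad.
Only numpy, scipy, OpenCV 4.12 (cv2) and the standard library are available. Lean on these libraries where they do the work, as an engineer would, in place of code of your own. Each camera call takes 0.05 s, during which the arm holds its last target. There are 200 camera calls.

## Working session

There is one attempt and no reset: what is moved stays moved. The work goes in short steps, Python scripts to look and compute and a shell command to move; the robot and the scene stay as the last step left them, time stands still between calls to the robot, and variables do not carry over. Pictures are saved under pics/ and viewed, at most 10 in all, crops included, and the job is handed in when it is done.

```bash
mkdir -p pics; python3 - <<'E'
from rig import manip
import cv2, numpy as np
s=manip.get_state()
for k in("clock","qpos","position","ee_rot","contact_force","width"):print(k,np.round(s[k],3))
print(manip.pinch_z)
for n in("scene","top"):
    d=manip.get_image(n); cv2.imwrite(f"pics/{n}0.png",cv2.cvtColor(d["img"],cv2.COLOR_RGB2BGR))
    print(n,np.round(d["mtx"],1).tolist(),np.round(d["world_to_cam"],3).tolist())
E
```

```text
clock 0.0
qpos [ 1.11   0.277  1.506 -0.     1.361 -0.121]
position [0.191 0.542 0.23 ]
ee_rot [-0.     0.169  0.986 -0.001]
contact_force [-0.062 -0.442  0.275]
width 0.085
0.0187
scene [[385.0, 0.0, 258.7], [0.0, 385.0, 192.2], [0.0, 0.0, 1.0]] [[-0.89, -0.456, -0.013, 0.337], [-0.333, 0.669, -0.664, 0.341], [0.312, -0.587, -0.747, 0.626], [0.0, 0.0, 0.0, 1.0]]
top [[427.5, 0.0, 254.8], [0.0, 427.5, 188.7], [0.0, 0.0, 1.0]] [[0.007, -1.0, 0.009, -0.21], [-0.99, -0.009, -0.14, 0.502], [0.14, -0.008, -0.99, 0.858], [0.0, 0.0, 0.0, 1.0]]
```

View pics/scene0.png

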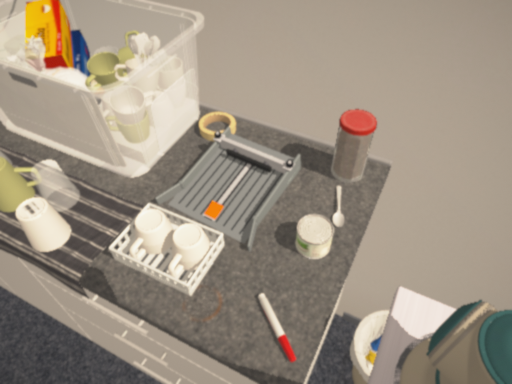

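View pics/top0.png

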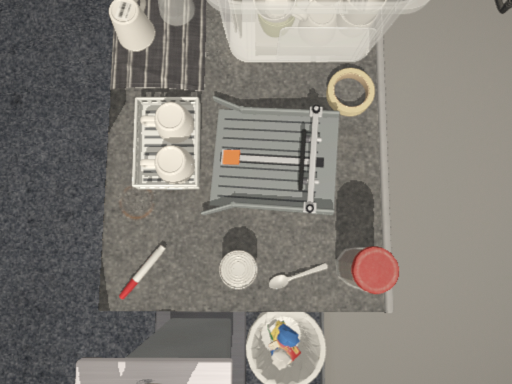

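The scene view shows the basket (about 168,248) before the drainer (230,190), with the tin (314,235) and the jar (355,145) clear of the work. In the top view the basket spans columns 133–200 and rows 97–190, the drainer starts at column ~215 with the catch at (231,157), and uphill is image right, which is world −y.

```bash
cat > h.py <<'E'
from rig import manip
import cv2, numpy as np
def ray(d,uv,z=0.0,n=None):
    """pixel -> world point on plane n.p = z (n default up)"""
    n=np.array([0,0,1.]) if n is None else n
    T=d["world_to_cam"];R=T[:3,:3];o=-R.T@T[:3,3]
    v=R.T@np.linalg.inv(d["mtx"])@np.array([*uv,1.]); return o+v*(z-n@o)/(n@v)
def proj(d,p):
    T=d["world_to_cam"];q=d["mtx"]@(T[:3,:3]@np.array(p)+T[:3,3]);return q[:2]/q[2]
E
python3 - <<'E'
from h import *
d=manip.get_image("top");im=d["img"]
hsv=cv2.cvtColor(im,cv2.COLOR_RGB2HSV)
m=((hsv[...,1]<60)&(hsv[...,2]>150)).astype(np.uint8); m[:, :120]=0;m[:90]=0;m[200:]=0;m[:,208:]=0
pts=cv2.findNonZero(cv2.morphologyEx(m,cv2.MORPH_CLOSE,np.ones((5,5))))
r=cv2.minAreaRect(pts);b=cv2.boxPoints(r);print(r)
w=np.array([ray(d,p,.045) for p in b]);print(w.round(3).tolist(),"centre",w.mean(0).round(4))
print("sides",[round(float(np.linalg.norm(w[i]-w[(i+1)%4])),3) for i in range(4)])
o=((hsv[...,0]<15)&(hsv[...,1]>150)&(hsv[...,2]>150)).astype(np.uint8);o[:130]=0;o[190:]=0;o[:,:205]=0;o[:,250:]=0
r=cv2.minAreaRect(cv2.findNonZero(o));print("catch",r,[ray(d,p,.005).round(3).tolist() for p in cv2.boxPoints(r)])
c=im[85:225,125:345];c=cv2.resize(c,None,fx=3.6,fy=3.6,interpolation=cv2.INTER_CUBIC)
cv2.imwrite("pics/crop1.png",cv2.cvtColor(c,cv2.COLOR_RGB2BGR))
E
```

```text
((165.5, 139.5), (99.0, 67.0), 90.0)
[[0.713, 0.058, 0.045], [0.714, -0.085, 0.045], [0.501, -0.09, 0.045], [0.499, 0.048, 0.045]] centre [ 0.6068 -0.0172  0.045 ]
sides [0.143, 0.214, 0.138, 0.213]
catch ((231.5, 156.5), (13.0, 15.0), 90.0) [[0.593, -0.138, 0.005], [0.593, -0.171, 0.005], [0.564, -0.171, 0.005], [0.564, -0.138, 0.005]]
```

View pics/crop1.png

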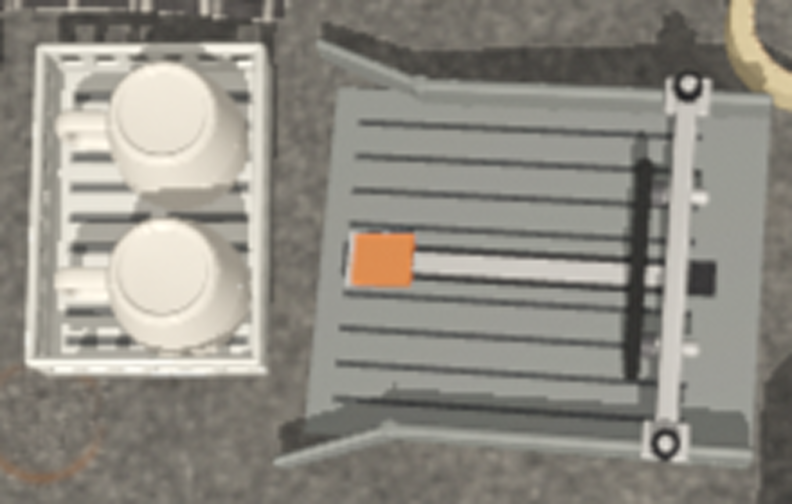

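The crop shows the basket rim corners at about (37,45), (267,45), (264,366), (28,361), nearly square to the image. The drainer is turned a few degrees, with its toe from (340,88) to (308,418), its rail tops from (415,83) to (770,99) and (390,426) to (750,458), and the buffer face at column ~637.

```bash
python3 - <<'E'
from h import *
d=manip.get_image("top")
C=lambda u,v:(125+(u+.5)/3.6-.5,85+(v+.5)/3.6-.5)
P=lambda u,v,z:ray(d,C(u,v),z)
ang=lambda a,b:np.degrees(np.arctan2(*(b-a)[[1,0]]))
q=[P(*c,.045) for c in((37,45),(267,45),(264,366),(28,361))]
print("rim",[x.round(3).tolist() for x in q],"c",np.mean(q,0).round(4),"sides",[np.linalg.norm(q[i]-q[(i+1)%4]).round(3) for i in range(4)])
print("basket dirs: left wall",ang(q[3],q[0]),"right wall",ang(q[2],q[1]),"top",ang(q[0],q[1]),"bot",ang(q[3],q[2]))
t=[P(340,88,0),P(308,418,0)];print("toe",t,"ang",ang(t[1],t[0]))
a=P(415,84,.007+.026);b=P(770,98,.03+.026);print("far rail",a,b,ang(a,b))
a2=P(390,428,.007+.026);b2=P(750,458,.03+.026);print("near rail",a2,b2,ang(a2,b2))
k1=P(382,260,.006);k2=P(665,277,.022);print("mid strip",k1,k2,ang(k1,k2))
u=np.mean([(b-a)[:2],(b2-a2)[:2]],0);u/=np.linalg.norm(u);tm=np.mean(t,0)[:2]
mid=np.mean([a,b,a2,b2],0)[:2];n=np.array([-u[1],u[0]])
print("u",u,"lat of mid wrt k1",n@(mid-k1[:2]),"gap",n@(a-a2)[:2],n@(b-b2)[:2])
bf=P(630,270,.024);print("buffer face dist from toe",u@(bf[:2]-tm))
c=np.mean(q,0)[:2];print("basket rel toe",u@(c-tm),"lat",n@(c-mid), "catch start",u@(P(350,260,.001)[:2]-tm),"catch end",u@(P(413,260,.012)[:2]-tm))
E
```

```text
rim [[0.697, 0.051, 0.045], [0.698, -0.085, 0.045], [0.506, -0.088, 0.045], [0.508, 0.048, 0.045]] c [ 0.6024 -0.0185  0.045 ] sides [np.float64(0.136), np.float64(0.192), np.float64(0.135), np.float64(0.189)]
basket dirs: left wall 1.0974932289120636 right wall 0.9564722566762044 top -89.37947198502619 bot -90.7245041154175
toe [array([ 0.68748799, -0.12478452,  0.        ]), array([ 0.48143869, -0.10947249,  0.        ])] ang -4.249977790747571
far rail [ 0.67938614 -0.17222472  0.033     ] [ 0.66531614 -0.3801248   0.056     ] -93.87168980017643
near rail [ 0.47233251 -0.16027165  0.033     ] [ 0.45460036 -0.36460644  0.056     ] -94.95969421600884
mid strip [ 0.57754848 -0.15278217  0.006     ] [ 0.56532437 -0.32235216  0.022     ] -94.12325624956173
u [-0.07691716 -0.99703749] lat of mid wrt k1 -0.0006483862889629521 gap 0.20735963131695984 0.21128515052461833
buffer face dist from toe 0.18478562306198051
basket rel toe -0.09974613250227361 lat 0.0150678855181647 catch start 0.016316850003534618 catch end 0.05508405824538671
```

```bash
cat >> h.py <<'E'
from scipy.spatial.transform import Rotation as Ro
def goal(p,head,tilt):
    """shares of a move to TCP p, pushing heading (deg), fingers leaning forward by tilt (deg)"""
    s=manip.get_state();R0=Ro.from_quat(np.roll(s["ee_rot"],-1)).as_matrix()
    a,t=np.radians([head,tilt]);h=np.array([np.cos(a),np.sin(a),0]);y=np.array([-h[1],h[0],0])
    z=np.array([0,0,-np.cos(t)])+h*np.sin(t)
    R=np.stack([np.cross(y,z),y,z],1)
    d=R0.T@(np.array(p)-s["position"])/.25;r=Ro.from_matrix(R0.T@R).as_rotvec()/(np.pi/2)
    print("t",round(s["clock"],2),"pos",np.round(s["position"],4),"F",np.round(s["contact_force"],1));print("d",d.round(3),"a",r.round(3),"|mm|",np.linalg.norm(d*250).round(),"|deg|",np.linalg.norm(r*90).round(1))
E
python3 -m jog '[{"dx":-0.71,"dy":-0.34,"az":0.39,"grip":1},{"dx":-0.71,"dy":-0.34,"az":0.39,"grip":1},{"dx":-0.71,"dy":-0.34,"az":0.39,"grip":1},{"dx":-0.71,"dy":-0.34,"az":0.39,"grip":1},{"dx":-0.71,"dy":-0.34,"az":0.39,"grip":1}]'
python3 -c "
from h import *
goal([.601,.13,.15],-89,15)"
```

```text
t 0.2 pos [0.1915 0.5418 0.2308] F [ 0.1 -0.2 -0.4]
d [-2.093 -1.007  0.324] a [ 0.1   -0.145  0.768] |mm| 586.0 |deg| 70.9schema error: expected keys dx, dy, dz, ax, ay, az, grip
```

```bash

python3 -m jog '[{"dx":-0.71,"dy":-0.34,"dz":0,"ax":0,"ay":0,"az":0.39,"grip":1},{"dx":-0.71,"dy":-0.34,"dz":0,"ax":0,"ay":0,"az":0.39,"grip":1},{"dx":-0.71,"dy":-0.34,"dz":0,"ax":0,"ay":0,"az":0.39,"grip":1},{"dx":-0.71,"dy":-0.34,"dz":0,"ax":0,"ay":0,"az":0.39,"grip":1},{"dx":-0.71,"dy":-0.34,"dz":0,"ax":0,"ay":0,"az":0.39,"grip":1}]'
python3 -c "
from h import *
goal([.601,.13,.15],-89,15)"
```

```text
clock: 0.62
position: [0.3324, 0.4004, 0.2312]
ee_rot: [0.001, 0.461, 0.887, -0.0]
contact_force: [0.4, 0.3, -0.2]
width: 0.0855
gripper_force: 0.0
t 0.62 pos [0.3324 0.4004 0.2312] F [ 0.4  0.3 -0.2]
d [-1.502  0.259  0.327] a [ 0.05  -0.161  0.376] |mm| 390.0 |deg| 37.1
```

```bash

python3 -m jog '[{"dx":-0.75,"dy":0.13,"dz":0.16,"ax":0.05,"ay":-0.16,"az":0.37,"grip":1},{"dx":-0.75,"dy":0.13,"dz":0.16,"ax":0.05,"ay":-0.16,"az":0.37,"grip":1},{"dx":-0.75,"dy":0.13,"dz":0.16,"ax":0.05,"ay":-0.16,"az":0.37,"grip":1},{"dx":-0.75,"dy":0.13,"dz":0.16,"ax":0.05,"ay":-0.16,"az":0.37,"grip":1},{"dx":-0.75,"dy":0.13,"dz":0.16,"ax":0.05,"ay":-0.16,"az":0.37,"grip":1}]'
python3 -c "
from h import *
goal([.601,.12,.05],-89,15)"
```

```text
clock: 1.03
position: [0.4677, 0.2661, 0.1909]
ee_rot: [0.092, 0.688, 0.715, -0.09]
contact_force: [-0.0, 1.1, 0.3]
width: 0.0856
gripper_force: 0.0
t 1.03 pos [0.4677 0.2661 0.1909] F [-0.   1.1  0.3]
d [-0.441  0.512  0.698] a [ 0.002 -0.002  0.013] |mm| 243.0 |deg| 1.2
```

```bash

python3 -m jog '[{"dx":-0.35,"dy":0.51,"dz":0.35,"ax":0,"ay":0,"az":0.01,"grip":1},{"dx":-0.35,"dy":0.51,"dz":0.35,"ax":0,"ay":0,"az":0.01,"grip":1},{"dx":-0.35,"dy":0.51,"dz":0.35,"ax":0,"ay":0,"az":0.01,"grip":1},{"dx":-0.35,"dy":0.51,"dz":0.35,"ax":0,"ay":0,"az":0.01,"grip":1},{"dx":-0.35,"dy":0.51,"dz":0.35,"ax":0,"ay":0,"az":0.01,"grip":1}]'
python3 - <<'E'
from h import *
goal([.601,.085,.014],-89,15)
d=manip.get_image("wrist"); cv2.imwrite("pics/w1.png",cv2.cvtColor(d["img"],cv2.COLOR_RGB2BGR))
E
```

```text
clock: 1.45
position: [0.6011, 0.164, 0.1253]
ee_rot: [0.091, 0.692, 0.711, -0.09]
contact_force: [0.9, 0.4, -0.2]
width: 0.0856
gripper_force: 0.0
t 1.45 pos [0.6011 0.164  0.1253] F [ 0.9  0.4 -0.2]
d [-0.192 -0.008  0.511] a [ 0.001 -0.003  0.006] |mm| 136.0 |deg| 0.6
```

View pics/w1.png

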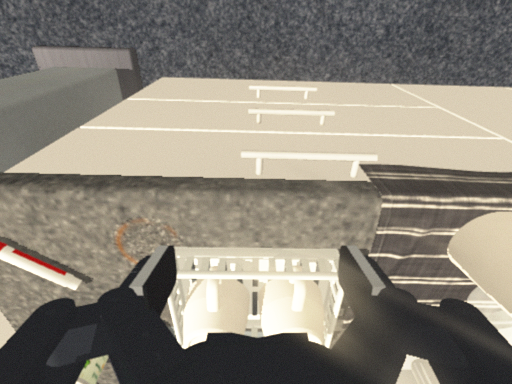

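The wrist view shows the basket's −x wall (columns 175–340) centred between the open fingers (about columns 150 and 360), and the white mug at the right stays clear. I'll descend behind the wall.

```bash

python3 -m jog '[{"dx":-0.19,"dy":-0.01,"dz":0.51,"ax":0,"ay":0,"az":0.01,"grip":1},{"dx":-0.19,"dy":-0.01,"dz":0.51,"ax":0,"ay":0,"az":0.01,"grip":1},{"dx":-0.19,"dy":-0.01,"dz":0.51,"ax":0,"ay":0,"az":0.01,"grip":1},{"dx":-0.19,"dy":-0.01,"dz":0.51,"ax":0,"ay":0,"az":0.01,"grip":1},{"dx":-0.19,"dy":-0.01,"dz":0.51,"ax":0,"ay":0,"az":0.01,"grip":1}]'
python3 - <<'E'
from h import *
goal([.601,.055,.012],-89.5,15)
E
```

```text
clock: 1.92
position: [0.5944, 0.0889, 0.0142]
ee_rot: [0.089, 0.697, 0.706, -0.091]
contact_force: [0.4, 0.2, 0.1]
width: 0.0855
gripper_force: 0.0
t 1.92 pos [0.5944 0.0889 0.0142] F [0.4 0.2 0.1]
d [-0.129  0.025  0.043] a [-0.001 -0.004  0.003] |mm| 35.0 |deg| 0.5
```

```bash

python3 -m jog '[{"dx":-0.03,"dy":0.02,"dz":0.01,"ax":0,"ay":0,"az":0,"grip":1},{"dx":-0.06,"dy":0.03,"dz":0.02,"ax":0,"ay":0,"az":0,"grip":1},{"dx":-0.08,"dy":0.03,"dz":0.03,"ax":0,"ay":0,"az":0,"grip":1},{"dx":-0.1,"dy":0.03,"dz":0.03,"ax":0,"ay":0,"az":0,"grip":1},{"dx":-0.11,"dy":0.03,"dz":0.04,"ax":0,"ay":0,"az":0,"grip":1}]'
python3 - <<'E'
from h import *
goal([.601,.055,.012],-89.5,15)
d=manip.get_image("scene"); c=cv2.resize(d["img"][180:330,80:260],None,fx=4,fy=4,interpolation=cv2.INTER_CUBIC);cv2.imwrite("pics/s2.png",cv2.cvtColor(c,cv2.COLOR_RGB2BGR))
E
```

```text
clock: 2.33
position: [0.6067, 0.0609, 0.0155]
ee_rot: [0.093, 0.696, 0.706, -0.087]
contact_force: [-0.1, -0.1, 0.0]
width: 0.0852
gripper_force: 0.0
t 2.33 pos [0.6067 0.0609 0.0155] F [-0.1 -0.1  0. ]
d [-0.019 -0.023  0.019] a [ 0.005 -0.005  0.003] |mm| 9.0 |deg| 0.7
```

View pics/s2.png

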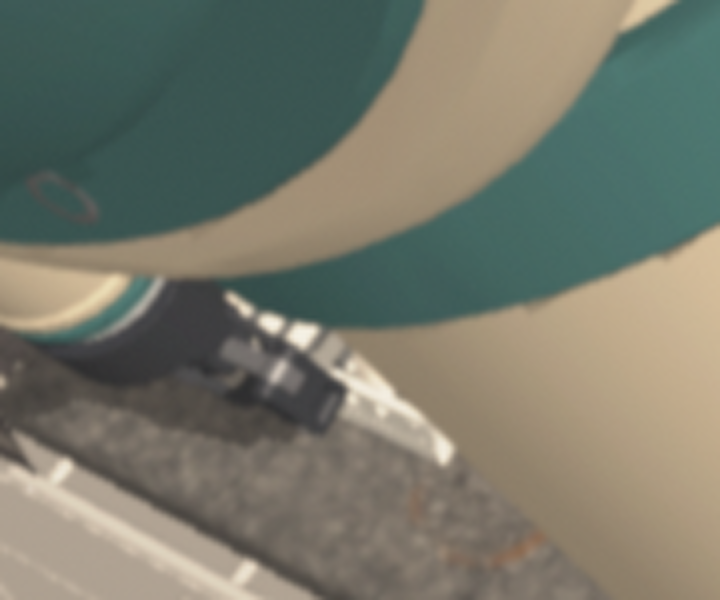

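The arm hides most of the basket in this view. The gripper stands just behind the −x wall, about (330,370) in the crop, with the fingers not touching it yet.

```bash

python3 -m jog '[{"dx":-0.01,"dy":-0.01,"dz":0.01,"ax":0,"ay":0,"az":0,"grip":1},{"dx":-0.02,"dy":-0.015,"dz":0.02,"ax":0,"ay":0,"az":0,"grip":1},{"dx":-0.03,"dy":-0.015,"dz":0.02,"ax":0,"ay":0,"az":0,"grip":1},{"dx":-0.04,"dy":-0.015,"dz":0.02,"ax":0,"ay":0,"az":0,"grip":1},{"dx":-0.05,"dy":-0.015,"dz":0.02,"ax":0,"ay":0,"az":0,"grip":1}]'
python3 - <<'E'
from h import *
goal([.587,-.028,.011],-94.3,15)
E
```

```text
clock: 2.8
position: [0.6017, 0.0491, 0.0116]
ee_rot: [0.091, 0.696, 0.707, -0.087]
contact_force: [-0.3, 4.5, -3.1]
width: 0.0855
gripper_force: 2.2
t 2.8 pos [0.6017 0.0491 0.0116] F [-0.3  4.5 -3.1]
d [-0.297 -0.063  0.079] a [ 0.017 -0.006  0.055] |mm| 78.0 |deg| 5.2
```

```bash

python3 -m jog '[{"dx":-0.03,"dy":-0.006,"dz":0.008,"ax":0.002,"ay":0,"az":0.007,"grip":1},{"dx":-0.06,"dy":-0.012,"dz":0.016,"ax":0.004,"ay":0,"az":0.014,"grip":1},{"dx":-0.09,"dy":-0.018,"dz":0.024,"ax":0.006,"ay":0,"az":0.02,"grip":1},{"dx":-0.12,"dy":-0.024,"dz":0.03,"ax":0.008,"ay":0,"az":0.026,"grip":1},{"dx":-0.15,"dy":-0.03,"dz":0.038,"ax":0.009,"ay":0,"az":0.03,"grip":1}]'
python3 - <<'E'
from h import *
goal([.587,-.035,.011],-94.3,15)
d=manip.get_image("top")
c=d["img"][85:225,125:345];c=cv2.resize(c,None,fx=3.6,fy=3.6,interpolation=cv2.INTER_CUBIC)
cv2.imwrite("pics/t3.png",cv2.cvtColor(c,cv2.COLOR_RGB2BGR))
E
```

```text
clock: 3.22
position: [0.5954, 0.0089, 0.0122]
ee_rot: [0.088, 0.714, 0.689, -0.09]
contact_force: [1.6, 5.8, -3.1]
width: 0.0853
gripper_force: 2.7
t 3.22 pos [0.5954 0.0089 0.0122] F [ 1.6  5.8 -3.1]
d [-0.17  -0.027  0.049] a [ 0.008 -0.006  0.024] |mm| 45.0 |deg| 2.3
```

View pics/t3.png

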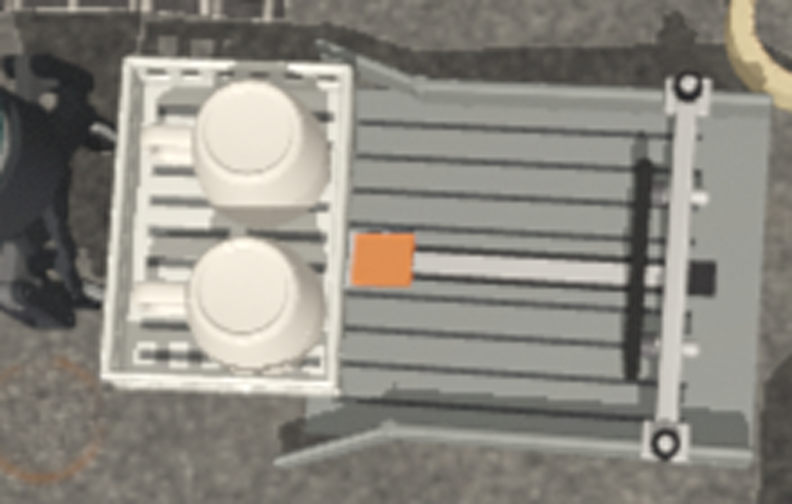

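The basket has followed, with its rim at about (125,60), (354,66), (335,385), (103,373). It is nearly parallel to the lane but still toward the far rail, with its front edge just over the toe and both mugs standing.

```bash
cat >> h.py <<'E'
K=np.array([.5775,-.1528]);U=np.array([np.cos(np.radians(-94.3)),np.sin(np.radians(-94.3))]);N=np.array([-U[1],U[0]]);TM=K-U*.037
def basket(d,cs,z=.045):
    q=np.array([ray(d,(125+(u+.5)/3.6-.5,85+(v+.5)/3.6-.5),z) for u,v in cs])[:,:2]
    A=lambda a,b:np.degrees(np.arctan2(*(b-a)[[1,0]]))
    c=q.mean(0);print("centre",c.round(4),"s",round(U@(c-TM),4),"lat",round(N@(c-K),4),"head",[round(x,1) for x in(A(q[0],q[1]),A(q[3],q[2]),A(q[3],q[0])-90,A(q[2],q[1])-90)],[np.linalg.norm(q[i]-q[(i+1)%4]).round(3) for i in range(4)])
def at(s,lat,z): return [*(TM+U*s+N*lat),z]
E
python3 - <<'E'
from h import *
d=manip.get_image("top")
basket(d,[(37,45),(267,45),(264,366),(28,361)])
basket(d,[(125,60),(354,66),(335,385),(103,373)],.047)
p=manip.get_state()["position"][:2];print("tcp s,lat",U@(p-TM),N@(p-K))
goal(at(-.08,-.004,.011),-96,15)
E
```

```text
centre [ 0.6024 -0.0185] s -0.0988 lat 0.0147 head [np.float64(-89.4), np.float64(-90.7), np.float64(-88.9), np.float64(-89.0)] [np.float64(0.136), np.float64(0.192), np.float64(0.135), np.float64(0.189)]
centre [ 0.5923 -0.0658] s -0.0508 lat 0.0083 head [np.float64(-90.9), np.float64(-92.5), np.float64(-91.7), np.float64(-92.3)] [np.float64(0.135), np.float64(0.19), np.float64(0.133), np.float64(0.186)]
tcp s,lat -0.12381665639032663 0.0051248401218218
t 3.32 pos [0.5947 0.0072 0.0124] F [ 1.   2.  -0.4]
d [-0.167 -0.043  0.049] a [ 0.012 -0.004  0.042] |mm| 45.0 |deg| 4.0
```

```bash

python3 -m jog '[{"dx":-0.034,"dy":-0.008,"dz":0.01,"ax":0.003,"ay":0,"az":0.008,"grip":1},{"dx":-0.068,"dy":-0.016,"dz":0.02,"ax":0.005,"ay":0,"az":0.016,"grip":1},{"dx":-0.1,"dy":-0.024,"dz":0.03,"ax":0.007,"ay":0,"az":0.022,"grip":1},{"dx":-0.134,"dy":-0.03,"dz":0.04,"ax":0.009,"ay":0,"az":0.028,"grip":1},{"dx":-0.168,"dy":-0.036,"dz":0.05,"ax":0.01,"ay":0,"az":0.032,"grip":1}]'
python3 - <<'E'
from h import *
p=manip.get_state()["position"][:2];print("tcp s,lat",U@(p-TM),N@(p-K))
goal(at(-.04,0,.013),-94.3,15)
d=manip.get_image("top")
c=d["img"][85:225,125:345];c=cv2.resize(c,None,fx=3.6,fy=3.6,interpolation=cv2.INTER_CUBIC)
cv2.imwrite("pics/t4.png",cv2.cvtColor(c,cv2.COLOR_RGB2BGR))
E
```

```text
clock: 3.73
position: [0.5868, -0.0332, 0.012]
ee_rot: [0.086, 0.732, 0.67, -0.091]
contact_force: [2.9, 10.5, 4.9]
width: 0.0856
gripper_force: 5.0
tcp s,lat -0.08298284394604667 0.00035470341542228934
t 3.73 pos [ 0.5868 -0.0332  0.012 ] F [ 2.9 10.5  4.9]
d [-0.168  0.001  0.039] a [ 0.001 -0.007 -0.008] |mm| 43.0 |deg| 1.0
```

View pics/t4.png

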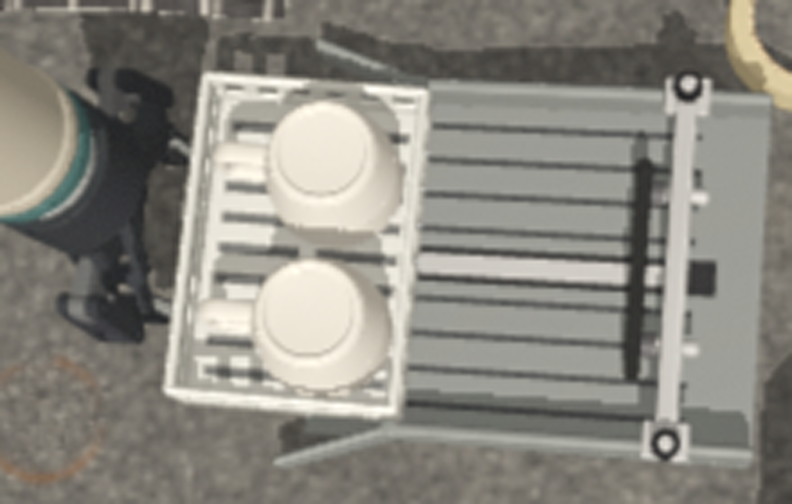

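The basket's rim is now at (205,75), (428,92), (398,410), (168,390). It is aligned and between the flares, has ridden over the orange catch, and both mugs are standing.

```bash
python3 - <<'E'
from h import *
d=manip.get_image("top")
basket(d,[(205,75),(428,92),(398,410),(168,390)],.049)
E
```

```text
centre [ 0.5799 -0.1073] s -0.0086 lat -0.001 head [np.float64(-93.9), np.float64(-94.5), np.float64(-94.7), np.float64(-94.6)] [np.float64(0.131), np.float64(0.189), np.float64(0.132), np.float64(0.187)]
```

```bash

python3 -m jog '[{"dx":-0.034,"dy":0,"dz":0.007,"ax":0,"ay":0,"az":-0.001,"grip":1},{"dx":-0.068,"dy":0,"dz":0.015,"ax":0,"ay":0,"az":-0.003,"grip":1},{"dx":-0.1,"dy":0,"dz":0.023,"ax":0,"ay":0,"az":-0.005,"grip":1},{"dx":-0.134,"dy":0,"dz":0.032,"ax":0,"ay":0,"az":-0.007,"grip":1},{"dx":-0.168,"dy":0,"dz":0.04,"ax":0,"ay":0,"az":-0.007,"grip":1}]'
python3 - <<'E'
from h import *
p=manip.get_state()["position"][:2];print("tcp s,lat",U@(p-TM),N@(p-K))
goal(at(0,0,.013),-94.3,15)
E
```

```text
clock: 4.25
position: [0.5811, -0.0763, 0.0119]
ee_rot: [0.084, 0.728, 0.674, -0.093]
contact_force: [0.6, 8.1, -0.0]
width: 0.0856
gripper_force: 3.9
tcp s,lat -0.039594968511254595 -0.002153312203323207
t 4.25 pos [ 0.5811 -0.0763  0.0119] F [ 0.6  8.1 -0. ]
d [-0.155  0.009  0.035] a [-0.002 -0.007 -0.001] |mm| 40.0 |deg| 0.6
```

```bash

python3 -m jog '[{"dx":-0.031,"dy":0.002,"dz":0.007,"ax":0,"ay":0,"az":0,"grip":1},{"dx":-0.062,"dy":0.004,"dz":0.013,"ax":0,"ay":0,"az":0,"grip":1},{"dx":-0.093,"dy":0.005,"dz":0.019,"ax":0,"ay":0,"az":0,"grip":1},{"dx":-0.124,"dy":0.006,"dz":0.025,"ax":0,"ay":0,"az":0,"grip":1},{"dx":-0.155,"dy":0.006,"dz":0.03,"ax":0,"ay":0,"az":0,"grip":1}]'
python3 - <<'E'
from h import *
p=manip.get_state()["position"][:2];print("tcp s,lat",U@(p-TM),N@(p-K))
goal(at(.035,0,.0165),-94.3,15)
d=manip.get_image("top")
c=d["img"][85:225,125:345];c=cv2.resize(c,None,fx=3.6,fy=3.6,interpolation=cv2.INTER_CUBIC)
cv2.imwrite("pics/t5.png",cv2.cvtColor(c,cv2.COLOR_RGB2BGR))
E
```

```text
clock: 4.67
position: [0.5782, -0.1158, 0.0134]
ee_rot: [0.083, 0.728, 0.674, -0.094]
contact_force: [-0.4, 7.6, -0.8]
width: 0.0857
gripper_force: 4.2
tcp s,lat 6.476171544579703e-05 -0.002088973581431335
t 4.67 pos [ 0.5782 -0.1158  0.0134] F [-0.4  7.6 -0.8]
d [-0.138  0.009  0.023] a [-0.004 -0.007 -0.001] |mm| 35.0 |deg| 0.7
```

View pics/t5.png

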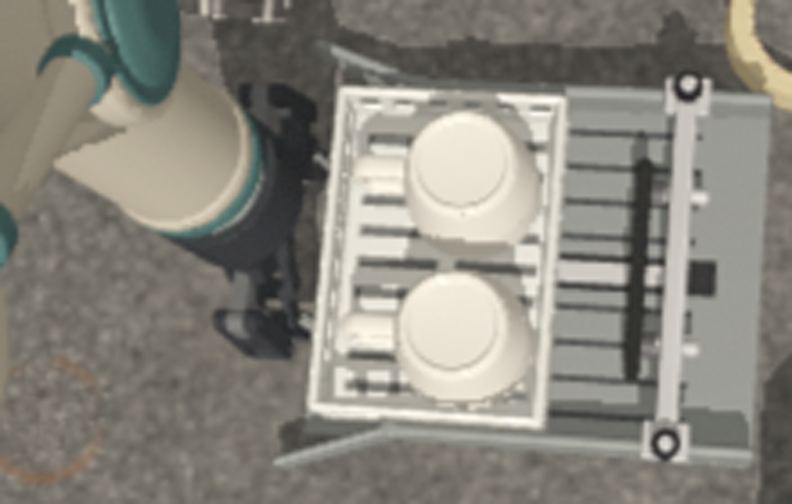

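The basket is fully on the ramp with both mugs standing. Its front rim is at column ~555, and the buffer face is at ~632, so about 45 mm remain.

```bash

python3 -m jog '[{"dx":-0.024,"dy":0.002,"dz":0.003,"ax":0,"ay":0,"az":0,"grip":1},{"dx":-0.048,"dy":0.004,"dz":0.007,"ax":0,"ay":0,"az":0,"grip":1},{"dx":-0.072,"dy":0.005,"dz":0.011,"ax":0,"ay":0,"az":0,"grip":1},{"dx":-0.096,"dy":0.006,"dz":0.015,"ax":0,"ay":0,"az":0,"grip":1},{"dx":-0.12,"dy":0.006,"dz":0.019,"ax":0,"ay":0,"az":0,"grip":1}]'
python3 - <<'E'
from h import *
p=manip.get_state()["position"][:2];print("tcp s,lat",U@(p-TM),N@(p-K))
goal(at(.04,0,.0172),-94.3,15)
E
```

```text
clock: 5.13
position: [0.5779, -0.145, 0.0169]
ee_rot: [0.083, 0.728, 0.674, -0.093]
contact_force: [0.4, 12.0, 4.6]
width: 0.0856
gripper_force: 5.8
tcp s,lat 0.029194347902579857 -0.00023507905040949861
t 5.13 pos [ 0.5779 -0.145   0.0169] F [ 0.4 12.   4.6]
d [-0.042  0.001  0.01 ] a [-0.003 -0.007 -0.001] |mm| 11.0 |deg| 0.7
```

```bash

python3 -m jog '[{"dx":-0.008,"dy":0,"dz":0.001,"ax":0,"ay":0,"az":0,"grip":1},{"dx":-0.016,"dy":0,"dz":0.003,"ax":0,"ay":0,"az":0,"grip":1},{"dx":-0.024,"dy":0,"dz":0.004,"ax":0,"ay":0,"az":0,"grip":1},{"dx":-0.032,"dy":0,"dz":0.006,"ax":0,"ay":0,"az":0,"grip":1},{"dx":-0.04,"dy":0,"dz":0.007,"ax":0,"ay":0,"az":0,"grip":1}]'
python3 - <<'E'
from h import *
p=manip.get_state()["position"][:2];print("tcp s,lat",U@(p-TM),N@(p-K))
goal(at(.05,0,.0185),-94.3,15)
E
```

```text
clock: 5.55
position: [0.5773, -0.1545, 0.0181]
ee_rot: [0.083, 0.728, 0.674, -0.093]
contact_force: [0.3, 12.6, 5.9]
width: 0.0852
gripper_force: 6.0
tcp s,lat 0.038663488074092346 -4.382360917352272e-05
t 5.55 pos [ 0.5773 -0.1545  0.0181] F [ 0.3 12.6  5.9]
d [-0.044  0.     0.01 ] a [-0.003 -0.008 -0.001] |mm| 11.0 |deg| 0.7
```

```bash

for i in 1 2; do python3 -m jog '[{"dx":-0.005,"dy":0,"dz":0.001,"ax":0,"ay":0,"az":0,"grip":1},{"dx":-0.01,"dy":0,"dz":0.002,"ax":0,"ay":0,"az":0,"grip":1},{"dx":-0.015,"dy":0,"dz":0.003,"ax":0,"ay":0,"az":0,"grip":1},{"dx":-0.02,"dy":0,"dz":0.004,"ax":0,"ay":0,"az":0,"grip":1}]' | grep -E "pos|contact"; done
python3 - <<'E'
from h import *
p=manip.get_state()["position"][:2];print("tcp s,lat",U@(p-TM),N@(p-K))
goal(at(.055,0,.019),-94.3,15)
E
```

```text
position: [0.5771, -0.1586, 0.0185]
contact_force: [0.9, 19.0, 8.8]
position: [0.5769, -0.1615, 0.0188]
contact_force: [0.2, 25.8, 10.7]
tcp s,lat 0.045753832218825057 3.482472553521957e-05
t 6.22 pos [ 0.5769 -0.1615  0.0188] F [ 0.2 25.8 10.7]
d [-0.036  0.     0.008] a [-0.002 -0.01  -0.002] |mm| 9.0 |deg| 1.0
```

```bash

python3 -m jog '[{"dx":-0.003,"dy":0,"dz":0,"ax":0,"ay":0,"az":0,"grip":1},{"dx":-0.005,"dy":0,"dz":0.001,"ax":0,"ay":0,"az":0,"grip":1},{"dx":-0.005,"dy":0,"dz":0.001,"ax":0,"ay":0,"az":0,"grip":1}]' | grep -E "pos|contact"
python3 - <<'E'
from h import *
p=manip.get_state()["position"][:2];print("tcp s,lat",U@(p-TM),N@(p-K))
a=manip.get_image("top")["img"];a=cv2.resize(a[100:215,195:335],None,fx=4.2,fy=4.2,interpolation=cv2.INTER_CUBIC)
cv2.imwrite("pics/t6.png",cv2.cvtColor(a,cv2.COLOR_RGB2BGR))
E
```

```text
position: [0.5768, -0.1622, 0.0189]
contact_force: [1.6, 25.3, 10.4]
tcp s,lat 0.04645533986610944 2.7655905205925067e-05
```

View pics/t6.png

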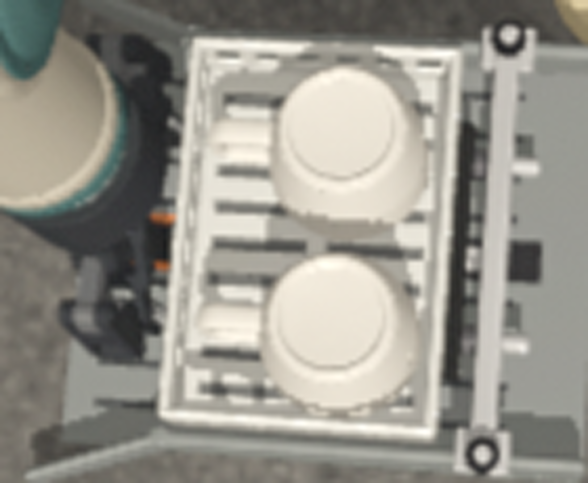

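The front rim is against the buffer, and the catch's orange edges show at (160,217) and (160,265) behind the lower wall, with both mugs upright. I'll add one small extra press, then ease back slowly.

```bash

python3 -m jog '[{"dx":-0.003,"dy":0,"dz":0,"ax":0,"ay":0,"az":0,"grip":1},{"dx":-0.005,"dy":0,"dz":0.001,"ax":0,"ay":0,"az":0,"grip":1},{"dx":-0.005,"dy":0,"dz":0.001,"ax":0,"ay":0,"az":0,"grip":1}]' | grep -E "pos|contact"
python3 -m jog '[{"dx":0.004,"dy":0,"dz":0,"ax":0,"ay":0,"az":0,"grip":1},{"dx":0.008,"dy":0,"dz":0,"ax":0,"ay":0,"az":0,"grip":1},{"dx":0.012,"dy":0,"dz":0,"ax":0,"ay":0,"az":0,"grip":1},{"dx":0.016,"dy":0,"dz":0,"ax":0,"ay":0,"az":0,"grip":1}]' | grep -E "pos|contact"
python3 -m jog '[{"dx":0.004,"dy":0,"dz":-0.001,"ax":0,"ay":0,"az":0,"grip":1},{"dx":0.008,"dy":0,"dz":-0.002,"ax":0,"ay":0,"az":0,"grip":1},{"dx":0.012,"dy":0,"dz":-0.003,"ax":0,"ay":0,"az":0,"grip":1},{"dx":0.02,"dy":0,"dz":-0.004,"ax":0,"ay":0,"az":0,"grip":1}]' | grep -E "pos|contact"
python3 - <<'E'
from h import *
p=manip.get_state()["position"][:2];print("tcp s,lat",U@(p-TM),N@(p-K))
E
```

```text
position: [0.5768, -0.163, 0.019]
contact_force: [0.8, 27.3, 10.7]
position: [0.5769, -0.1629, 0.0185]
contact_force: [-0.7, 11.6, 7.1]
position: [0.5768, -0.1615, 0.0176]
contact_force: [-0.8, 0.0, 0.6]
tcp s,lat 0.045708083404084415 -1.17382493437672e-05
```

```bash
python3 - <<'E'
from h import *
goal(at(-.03,0,.03),-94.3,15)
goal(at(-.12,0,.15),-94.3,15)
E
```

```text
t 7.43 pos [ 0.5768 -0.1615  0.0176] F [-0.8  0.   0.6]
d [ 0.28  -0.    -0.124] a [-0.003 -0.004  0.   ] |mm| 77.0 |deg| 0.5
t 7.43 pos [ 0.5768 -0.1615  0.0176] F [-0.8  0.   0.6]
d [ 0.508 -0.003 -0.68 ] a [-0.003 -0.004  0.   ] |mm| 212.0 |deg| 0.5
```

```bash

python3 -m jog '[{"dx":0.05,"dy":0,"dz":-0.02,"ax":0,"ay":0,"az":0,"grip":1},{"dx":0.13,"dy":0,"dz":-0.06,"ax":0,"ay":0,"az":0,"grip":1},{"dx":0.22,"dy":0,"dz":-0.1,"ax":0,"ay":0,"az":0,"grip":1},{"dx":0.32,"dy":0,"dz":-0.18,"ax":0,"ay":0,"az":0,"grip":1},{"dx":0.42,"dy":0,"dz":-0.3,"ax":0,"ay":0,"az":0,"grip":1}]' | grep -E "pos|contact"
python3 -m jog '[{"dx":0.1,"dy":0,"dz":-0.13,"ax":0,"ay":0,"az":0,"grip":1},{"dx":0.2,"dy":0,"dz":-0.26,"ax":0,"ay":0,"az":0,"grip":1},{"dx":0.3,"dy":0,"dz":-0.39,"ax":0,"ay":0,"az":0,"grip":1},{"dx":0.4,"dy":0,"dz":-0.5,"ax":0,"ay":0,"az":0,"grip":1},{"dx":0.4,"dy":0,"dz":-0.5,"ax":0,"ay":0,"az":0,"grip":1}]' | grep -E "pos|contact"
python3 - <<'E'
from h import *
f=lambda n,b,k:cv2.resize(manip.get_image(n)["img"][b[0]:b[1],b[2]:b[3]],(400,k),interpolation=cv2.INTER_CUBIC)
a=np.hstack([f("top",(90,220,195,335),372),f("scene",(110,240,150,310),372)])
cv2.imwrite("pics/end.png",cv2.cvtColor(a,cv2.COLOR_RGB2BGR))
E
```

```text
position: [0.5845, -0.0404, 0.0618]
contact_force: [1.5, 0.3, -0.2]
position: [0.6, 0.0929, 0.164]
contact_force: [0.5, -0.1, 1.3]
```

View pics/end.png

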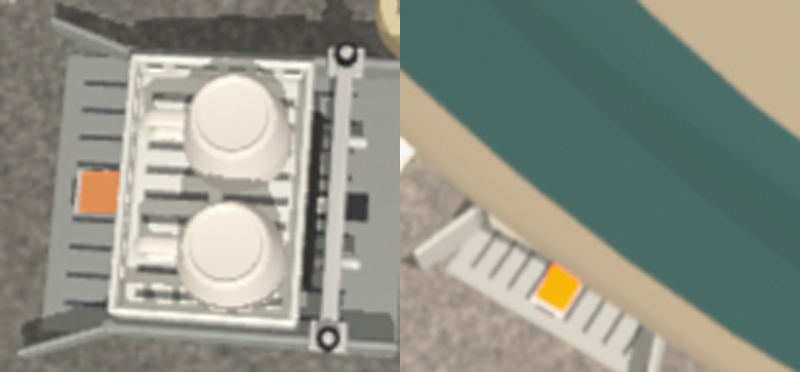

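The top half shows the basket square against the buffer with both mugs standing and the catch (75–118, 192) uncovered almost fully. I'll check numerically that the catch stands as it did at the start, since the cameras are fixed.

```bash
python3 - <<'E'
from h import *
for n,b in(("top",(130,190,205,250)),("scene",(190,235,190,235))):
    for tag,im in(("start",cv2.cvtColor(cv2.imread(f"pics/{n}0.png"),cv2.COLOR_BGR2RGB)),("now",manip.get_image(n)["img"])):
        c=im[b[0]:b[1],b[2]:b[3]];h=cv2.cvtColor(c,cv2.COLOR_RGB2HSV)
        m=(h[...,0]<24)&(h[...,1]>140)&(h[...,2]>130)
        v,u=np.nonzero(m);print(n,tag,m.sum(),"cols",u.min()+b[2],u.max()+b[2],"rows",v.min()+b[0],v.max()+b[0],"rgb",c[m].mean(0).round(),"first-col rows",[(int(v[u==k].min())+b[0],int(v[u==k].max())+b[0]) for k in sorted(set(u))][::3])
s=cv2.imread("pics/top0.png");print("ramp",s[165:190,215:222].mean((0,1)),manip.get_image("top")["img"][165:190,215:222].mean((0,1)))
# tin, jar unchanged?
a=cv2.cvtColor(cv2.imread("pics/top0.png"),cv2.COLOR_BGR2RGB).astype(int);t=manip.get_image("top")["img"].astype(int)
print("tin diff",abs(a-t)[245:295,215:262].mean(),"jar diff",abs(a-t)[240:300,335:405].mean())
E
```

```text
top start 216 cols 223 239 rows 150 163 rgb [221. 141.  82.] first-col rows [(160, 162), (150, 163), (150, 163), (151, 163), (150, 163), (150, 163)]
top now 163 cols 223 235 rows 150 163 rgb [223. 143.  84.] first-col rows [(160, 162), (150, 163), (150, 163), (151, 163), (150, 158)]
scene start 204 cols 205 222 rows 200 218 rgb [238. 131.  26.] first-col rows [(211, 213), (206, 215), (201, 216), (202, 218), (203, 216), (205, 211)]
scene now 173 cols 205 222 rows 202 217 rgb [246. 179.  27.] first-col rows [(212, 213), (206, 214), (202, 216), (203, 217), (205, 215), (206, 210)]
ramp [143.58857143 150.01714286 149.29714286] [150.99428571 151.64       145.18285714]
tin diff 1.64 jar diff 1.5323809523809524
```

The top view matches the start, but the scene view is ambiguous by 1–2 px because the arm changes the lighting. I'll move the arm out of the way and compare again.

```bash

python3 -m jog '[{"dx":0.55,"dy":-0.55,"dz":-0.35,"ax":0,"ay":0,"az":0,"grip":1},{"dx":0.55,"dy":-0.55,"dz":-0.35,"ax":0,"ay":0,"az":0,"grip":1},{"dx":0.55,"dy":-0.55,"dz":-0.35,"ax":0,"ay":0,"az":0,"grip":1},{"dx":0.55,"dy":-0.55,"dz":-0.35,"ax":0,"ay":0,"az":0,"grip":1},{"dx":0.55,"dy":-0.55,"dz":-0.35,"ax":0,"ay":0,"az":0,"grip":1}]' | grep -E "pos|contact"
python3 -m jog '[{"dx":0.55,"dy":-0.55,"dz":-0.15,"ax":0,"ay":0,"az":0,"grip":1},{"dx":0.55,"dy":-0.55,"dz":-0.15,"ax":0,"ay":0,"az":0,"grip":1},{"dx":0.55,"dy":-0.55,"dz":-0.15,"ax":0,"ay":0,"az":0,"grip":1},{"dx":0.55,"dy":-0.55,"dz":-0.15,"ax":0,"ay":0,"az":0,"grip":1},{"dx":0.55,"dy":-0.55,"dz":-0.15,"ax":0,"ay":0,"az":0,"grip":1}]' | grep -E "pos|contact"
python3 - <<'E'
from h import *
a=cv2.cvtColor(cv2.imread("pics/scene0.png"),cv2.COLOR_BGR2RGB);t=manip.get_image("scene")["img"]
for im in(a,t):
    c=im[190:235,190:235];h=cv2.cvtColor(c,cv2.COLOR_RGB2HSV);m=(h[...,0]<24)&(h[...,1]>140)&(h[...,2]>130)
    v,u=np.nonzero(m);print(m.sum(),c[m].mean(0).round(),[(int(k)+190,int(v[u==k].min())+190,int(v[u==k].max())+190) for k in sorted(set(u))])
    print("ramp",im[222:228,226:232].mean((0,1)).round())
# expected uphill corners of the catch up (8 mm over ramp) and flat, in scene
d=manip.get_image("scene");s=.055;
for hh in(.008,.0): print(hh,[proj(d,at(s,l,s*np.tan(.122)+hh)).round(1).tolist() for l in(-.016,.016)])
E
```

```text
position: [0.4733, 0.2475, 0.2084]
contact_force: [0.6, 0.4, 0.5]
position: [0.3466, 0.4014, 0.2102]
contact_force: [0.3, -0.1, 0.4]
204 [238. 131.  26.] [(205, 211, 213), (206, 210, 214), (207, 208, 214), (208, 206, 215), (209, 204, 215), (210, 203, 216), (211, 201, 216), (212, 200, 217), (213, 201, 217), (214, 202, 218), (215, 202, 218), (216, 202, 217), (217, 203, 216), (218, 204, 214), (219, 204, 213), (220, 205, 211), (221, 205, 210), (222, 205, 208)]
ramp [151. 147. 138.]
198 [235. 131.  26.] [(205, 211, 213), (206, 210, 214), (207, 208, 214), (208, 206, 215), (209, 204, 215), (210, 202, 216), (211, 202, 216), (212, 201, 217), (213, 202, 217), (214, 202, 218), (215, 203, 218), (216, 203, 217), (217, 203, 216), (218, 204, 214), (219, 204, 213), (220, 205, 211), (221, 205, 209), (222, 206, 208)]
ramp [157. 152. 143.]
0.008 [[222.3, 205.7], [211.1, 200.3]]
0.0 [[222.6, 207.9], [211.5, 202.5]]
```

```bash
python3 -c "
from rig import manip
print(manip.sign_off())"
```

```text
the job is handed in; nothing more can be done
None
```

The job is handed in: the basket is up against the buffer, the orange catch measured as standing behind it (by camera comparison), both mugs are upright, and the jar and tin look undisturbed.

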